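# Click the food box lid shut all round

### The job

The lid is lying on the yellow food box but the rim sections on its four sides still stand up: press each of them down with the fingertips, in any order, until all four have clicked shut and lie flush. Only press: do not pick up, tip or shove the box, leave the jar, mug and spoon where they are, and draw the hand away at the end.

Things in the scene. Friction and masses are not known exactly. Their poses are not given: they have to be found in the camera images.
- foodbox: Yellow food box 180 x 140 mm (its own x by y), 90 mm high to the top of its white lid, loose on the worktop, 1 to 2 kg. Origin: centre of its underside; z up, x along its long side. The lid's centre panel (124 x 84 mm) and four 30 mm square corners are already down, tops 90 mm up. Between the corners, one on each side, lie four hinged rim sections, all raised at the start.
- rim_front (a joint): Rim section on the -x short side (box's own frame): white flap 80 x 30 x 4 mm with a 14 mm skirt on its outer edge; hinged at its inner edge 62 mm from the box's centre line, 88 mm up. Angle in rad: 0 = raised, outer edge 10 mm up; 0.33 = shut, flush. Sprung catch: resists with up to about 5 N at press_front; once past about 0.2 it snaps shut and stays, let go sooner it springs up again.
- press_front (a point): Point on the top face of rim_front, mid-length, 22 mm out from its hinge, among three thin grey thumb ribs; moves with it. When shut it lies 84 mm from the box's centre line and 90 mm up.
- rim_back (a joint): Rim section on the +x short side (box's own frame): white flap 80 x 30 x 4 mm with a 14 mm skirt on its outer edge; hinged at its inner edge 62 mm from the box's centre line, 88 mm up. Angle in rad: 0 = raised, outer edge 10 mm up; 0.33 = shut, flush. Sprung catch: resists with up to about 5 N at press_back; once past about 0.2 it snaps shut and stays, let go sooner it springs up again.
- press_back (a point): Point on the top face of rim_back, mid-length, 22 mm out from its hinge, among three thin grey thumb ribs; moves with it. When shut it lies 84 mm from the box's centre line and 90 mm up.
- rim_left (a joint): Rim section on the +y long side (box's own frame): white flap 120 x 30 x 4 mm with a 14 mm skirt on its outer edge; hinged at its inner edge 42 mm from the box's centre line, 88 mm up. Angle in rad: 0 = raised, outer edge 10 mm up; 0.33 = shut, flush. Sprung catch: resists with up to about 5 N at press_left; once past about 0.2 it snaps shut and stays, let go sooner it springs up again.
- press_left (a point): Point on the top face of rim_left, mid-length, 22 mm out from its hinge, among three thin grey thumb ribs; moves with it. When shut it lies 64 mm from the box's centre line and 90 mm up.
- rim_right (a joint): Rim section on the -y long side (box's own frame): white flap 120 x 30 x 4 mm with a 14 mm skirt on its outer edge; hinged at its inner edge 42 mm from the box's centre line, 88 mm up. Angle in rad: 0 = raised, outer edge 10 mm up; 0.33 = shut, flush. Sprung catch: resists with up to about 5 N at press_right; once past about 0.2 it snaps shut and stays, let go sooner it springs up again.
- press_right (a point): Point on the top face of rim_right, mid-length, 22 mm out from its hinge, among three thin grey thumb ribs; moves with it. When shut it lies 64 mm from the box's centre line and 90 mm up.
- jar: Amber jar with steel lid, 68 mm across, 105 mm high, standing loose beside the box; origin under its centre. To be left alone.
- mug: White mug, 76 mm across, 90 mm high, handle on its own +y side, standing loose beside the box; origin under its centre. To be left alone.
- spoon: Wooden spoon 240 mm long lying loose beyond the box; origin on the underside, its x axis runs along it. To be left alone.
There are look-alikes about, which are no part of the job. Of the things like the foodbox, leave any that is purple; of the rest the larger one is meant.

How it is judged:
At the end, for the whole second after the job is handed in: All four rim sections are shut (each joint above 0.28 rad); the box stands upright (within 3 degrees), still, within 40 mm of where it was; jar, mug and spoon are within 25 mm of where they were (value of joint each of rim_front, rim_back, rim_left, rim_right above 0.28 rad and distance of foodbox from where it was at the start of the episode below 0.04 m and angle between foodbox's own z axis and vertical below 0.05 rad and linear speed of foodbox below 0.02 m/s and distance of each of jar, mug, spoon from where it was at the start of the episode below 0.025 m); the robot touches nothing.
It fails at once if the box is lifted off the worktop (height (world z) of foodbox above 0.012 m).
It fails at once if the box is tipped more than about 9 degrees (angle between foodbox's own z axis and vertical above 0.15 rad).
It fails at once if the box is shoved more than 40 mm from its place (distance of foodbox from where it was at the start of the episode above 0.04 m).
It fails at once if the jar, mug or spoon is lifted or moved more than 25 mm (distance of any of jar, mug, spoon from where it was at the start of the episode above 0.025 m).
It also fails if it takes over 45 s, if anything falls off the work surface, if the arm or the gripper's body presses on something with over 40 N, if the wrist force passes 120 N, or if a joint passes its speed limit or range.

### The arm

A 6-joint arm with a two-finger parallel gripper is mounted at the origin on the work surface. World frame = base frame: x ahead of the robot, y to its left, z up, the work surface at z = 0. Lengths are in m, angles in rad, forces in N, time in s.
With the tool pointing down it reaches from about 0.35 to 0.975 m from the base axis. Payload 4.9 kg.
Tool frame: the origin (TCP) lies midway between the tips of the shut fingers; the grasp point (between the pads) lies 19 mm behind it; z points along the fingers, y is the line along which they close (so a half turn about z gives the same grasp; the last joint's range is limited). The gripper opens to 85 mm and grips with 20 to 120 N. Pads are 22 mm wide; open, the fingers measure 114 mm over their backs; the gripper's body (76 mm by 85 mm) begins 54 mm behind the grasp point. The pads swing forward as they close: fully open they stand 13 mm farther back than shut.
Start: joints at [-1.312, 0.053, 1.613, -0, 1.476, -0.119], TCP at [0.231, -0.581, 0.231] pointing down, gripper open.
Joint ranges: [-3.01, 3.01], [-1.01, 2.22], [0.06, 2.58], [-1.02, 4.17], [0.09, 2.62], [-3.14, 3.14]. Speed limits (rad/s): [2.57, 2.57, 3.14, 3.14, 3.14, 3.14].

### API

Orientations are given as a rotation vector (axis times angle).
In Python, from station import ctrl gives the robot as it stands. The module is installed in compiled form; this text tells all that it offers.
- The arm moves only by the shell command python3 -m handwheel 'ROWS' [OPENING] [FORCE]. ROWS is JSON, a list of rows, each a list of 2 entries, a list of its own where there are three numbers: the shift along the tool's x, y, z in cm, then the turn, a rotation vector about the tool's x, y, z in rad. In form: [[[tx, ty, tz], [ax, ay, az]], ...]. A call has 1 to 5 rows; each row is the pose to reach, as a shift and turn from the pose commanded when the call began, along the tool's axes at that moment; what a row does not reach only later rows make up. A row lasts 1/8 s, in which the tool goes at most 62.5 mm and 10.7 degrees, less where a joint would pass 70% of its speed; a pose out of reach is approached as far as the arm can. A call with a gripper value outside its range is refused whole. OPENING is the gripper's target within -1 to 1 (shut at 1, half-way at 0, fully open at -1), set as the call begins (- or left out, the last holds). The fingers move at their own pace and stop on an object; FORCE is the grip in N (left out, the last holds). Time passes only in rows, so rows that repeat a pose let the fingers close. It gives the time, the measured TCP pose, the force, the opening and the grip force at its end, in the units of the state.
- ctrl.get_obs(): the state, without advancing time (a new reading comes with each control period).
- ctrl.get_image(name): name is "side" or "top"; returns the picture (384x512x3 uint8, blue, green, red); there is no depth.
- ctrl.calibration(name): a dict with "fx", "fy", "cx", "cy" (pixels), "R" (3x3) and "t" (3): a world point X has camera coordinates R X + t. Camera axes: x right, y down, z forward; pixel columns grow to the right and rows downward; lengths in m; the calibration is good to about 2 mm. A picture is of the moment at which its call begins. calibration takes no time and is no camera call.
- ctrl.finish_job(): hands the job in; it is judged then, once.
Trained networks look in the newest picture that a camera, given by its name, has taken for a name from the list of things; names that differ only in an ending like _2 or _b are one class to them, and where a whole thing is asked for, a point or a joint stands for the part that bears it (a point fixed in the world has none). Each returns a list of dicts, best first, with "score" (0 to 1); they miss things now and then, are a little off and sometimes report something else, mostly with a low value. They report only what shows in the picture. A call takes as long as a camera call. They do not tell look-alikes from the thing itself.
- ctrl.look_for(camera, query): "position" ([column, row] in pixels, amid what is visible of it).
- ctrl.landmark_of(camera, query): "position" ([column, row] in pixels: a listed point, or the origin of a listed thing).
The state is a dict: "t": time; "q": joint angles; "dq": joint speeds; "effort": joint torques, N m; "tool_pos": TCP position; "tool_rot": TCP orientation; "contact_force": force on the tool from outside, world axes, zero at the start; "wrist_torque": the same for the moment, N m; "opening": finger opening in m; "grip_force": force on a finger pad.
Only numpy, scipy, OpenCV 4.12 (cv2) and the standard library are available. Lean on these libraries where they do the work, as an engineer would, in place of code of your own. Each camera call takes 0.05 s, during which the arm holds its last target. There are 200 camera calls.

## Working session

There is one attempt and no reset: what is moved stays moved. The work goes in short steps, Python scripts to look and compute and a shell command to move; the robot and the scene stay as the last step left them, time stands still between calls to the robot, and variables do not carry over. Pictures are saved under pics/ and viewed, at most 10 in all, crops included, and the job is handed in when it is done.

```bash
mkdir -p pics; cat > h.py <<'E'
import numpy as np, cv2
from station import ctrl
from scipy.spatial.transform import Rotation as R
def ray(cam,px,z):
    c=ctrl.calibration(cam);Rm=np.array(c['R']);t=np.array(c['t'])
    d=Rm.T@np.array([(px[0]-c['cx'])/c['fx'],(px[1]-c['cy'])/c['fy'],1]);o=-Rm.T@t
    return o+d*(z-o[2])/d[2]
def proj(cam,X):
    c=ctrl.calibration(cam);p=np.array(c['R'])@X+np.array(c['t'])
    return np.array([c['fx']*p[0]/p[2]+c['cx'],c['fy']*p[1]/p[2]+c['cy']])
def local(target):
    o=ctrl.get_obs();return R.from_rotvec(o['tool_rot']).inv().apply(np.array(target)-o['tool_pos'])*100
E
python3 - <<'E'
from h import *
np.set_printoptions(precision=3,suppress=True)
a=[]
for c in('top','side'):
    im=ctrl.get_image(c);cv2.imwrite(f'pics/{c}0.png',im);a.append(im)
    for q in('foodbox','press_front','press_back','press_left','press_right','jar','mug'):
        r=ctrl.landmark_of(c,q)
        z={'f':0,'p':.096,'j':0,'m':0}[q[0]]
        print(c,q,[(np.round(d['position']),round(d['score'],2),ray(c,d['position'],z)[:2]) for d in r[:4]])
cv2.imwrite('pics/both0.png',cv2.resize(np.vstack(a),(600,900))[:0] if 0 else cv2.resize(np.hstack(a),(800,300)))
o=ctrl.get_obs();print(o['t'],o['tool_pos'],R.from_rotvec(o['tool_rot']).as_matrix())
E
```

```text
top foodbox [(array([256., 270.]), 0.95, array([0.353, 0.056])), (array([237., 184.]), 0.72, array([0.589, 0.108])), (array([132., 141.]), 0.67, array([0.712, 0.403]))]
top press_front [(array([242., 214.]), 0.75, array([0.504, 0.091])), (array([153., 142.]), 0.74, array([0.691, 0.318])), (array([259., 256.]), 0.53, array([0.402, 0.047]))]
top press_back [(array([226., 152.]), 0.92, array([0.663, 0.132])), (array([253., 296.]), 0.67, array([0.303, 0.064])), (array([ 92., 125.]), 0.56, array([0.734, 0.475]))]
top press_left [(array([213., 190.]), 0.85, array([0.567, 0.165])), (array([270., 276.]), 0.7, array([0.35, 0.02])), (array([112., 153.]), 0.56, array([0.662, 0.421]))]
top press_right [(array([127., 109.]), 0.83, array([0.777, 0.387])), (array([259., 176.]), 0.67, array([0.603, 0.046]))]
top jar [(array([178., 222.]), 0.61, array([0.486, 0.272]))]
top mug [(array([302., 157.]), 0.73, array([ 0.666, -0.074]))]
side foodbox [(array([330., 205.]), 0.85, array([0.346, 0.064])), (array([236., 225.]), 0.63, array([0.586, 0.116])), (array([168., 342.]), 0.6, array([0.717, 0.398]))]
sid
[... 216 characters left out ...]
array([0.743, 0.478])), (array([201., 208.]), 0.91, array([0.657, 0.139])), (array([354., 192.]), 0.44, array([0.312, 0.106]))]
side press_left [(array([332., 170.]), 0.67, array([0.351, 0.036])), (array([242., 216.]), 0.62, array([0.568, 0.165])), (array([190., 330.]), 0.58, array([0.661, 0.414]))]
side press_right [(array([223., 177.]), 0.86, array([0.61 , 0.048])), (array([124., 319.]), 0.68, array([0.781, 0.39 ])), (array([330., 200.]), 0.63, array([0.369, 0.127]))]
side jar [(array([277., 284.]), 0.74, array([0.497, 0.279]))]
side mug [(array([207., 174.]), 0.63, array([ 0.664, -0.059]))]
0.8 [ 0.231 -0.581  0.231] [[ 0.929  0.369 -0.   ]
 [ 0.369 -0.929 -0.   ]
 [-0.     0.    -1.   ]]
```

View pics/top0.png

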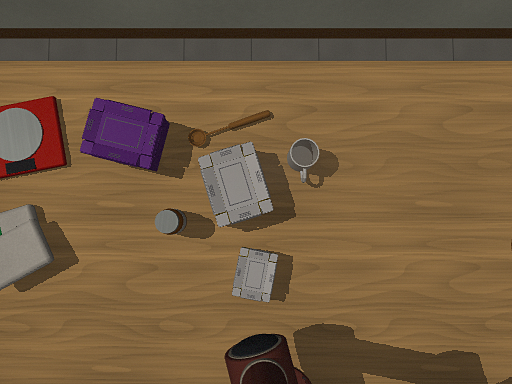

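View pics/side0.png

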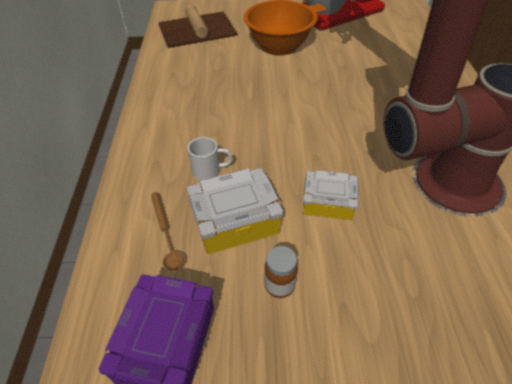

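The top view shows three food-box look-alikes: purple at (124,135), large yellow at (236,185) and small yellow at (256,274). The side view has the same three at (160,330), (235,207) and (330,195). I choose the large yellow one. I'll fit its pose and check it in a close crop.

```bash
cat >> h.py <<'E'
P=np.array([[-.083,0],[.083,0],[0,.063],[0,-.063]])
M=np.array([[.507,.088],[.660,.1355],[.5675,.165],[.606,.047]])
A=P-P.mean(0);B=M-M.mean(0)
yaw=np.arctan2((A[:,0]*B[:,1]-A[:,1]*B[:,0]).sum(),(A*B).sum())
Rz=np.array([[np.cos(yaw),-np.sin(yaw)],[np.sin(yaw),np.cos(yaw)]]);ctr=M.mean(0)
E
python3 - <<'E'
from h import *
print(ctr,np.degrees(yaw),(Rz@P.T).T+ctr-M)
out=[]
for c,x,y in(('top',180,125),('side',170,150)):
    im=cv2.resize(ctrl.get_image(c)[y:y+125,x:x+125],None,fx=3.2,fy=3.2,interpolation=2)
    f=lambda p,z:tuple(int(v) for v in (proj(c,np.r_[Rz@np.array(p)+ctr,z])-[x,y]+.5)*3.2)
    for k in P: cv2.circle(im,f(k,.097),4,(0,0,255),1)
    s=[f(k,.09) for k in((-.062,-.042),(.062,-.042),(.062,.042),(-.062,.042))]
    cv2.polylines(im,[np.array(s)],True,(0,200,0),1);out.append(im)
cv2.imwrite('pics/crop1.png',np.hstack(out))
for n,p in zip('FBLR',np.array([[-.082,0],[.082,0],[0,.062],[0,-.062]])):
    print(n,local(np.r_[Rz@p+ctr,.15]).round(1))
E
```

```text
[0.585125 0.108875] 17.55198733206431 [[-0.00101083 -0.0041554 ]
 [ 0.00426083 -0.0015946 ]
 [-0.00137397  0.00394195]
 [-0.00187603  0.00180805]]
F [ 50.2 -51.6   8.1]
B [ 66.6 -50.4   8.1]
L [ 58.8 -57.2   8.1]
R [ 58.  -44.9   8.1]
```

View pics/crop1.png

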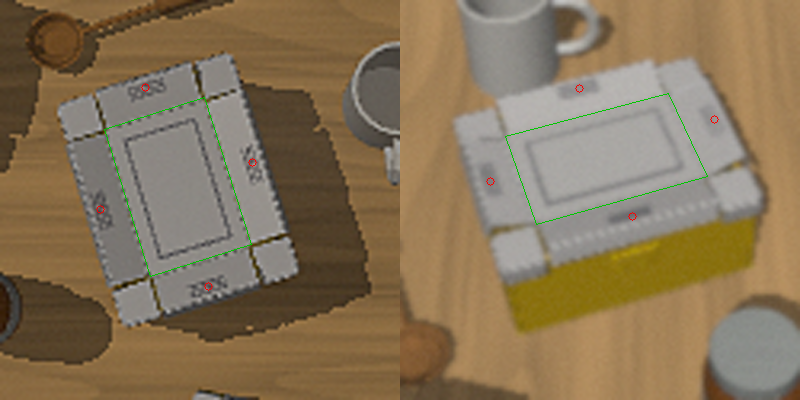

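The crop confirms the large yellow box. The projected panel outline and press points (ribs at (145,88), (250,162), (207,287) and (100,210) in the top half) match the picture. Moving now, hand shut.

```bash
python3 -m handwheel '[[[58,-44.9,5],[0,0,0]],[[58,-44.9,5],[0,0,0]],[[58,-44.9,5],[0,0,0]],[[58,-44.9,5],[0,0,0]],[[58,-44.9,5],[0,0,0]]]' 1 60
python3 - <<'E'
from h import *
print(local(np.r_[Rz@[0,-.062]+ctr,.12]).round(2))
E
```

```text
t: 1.52
tool_pos: [0.39, -0.3109, 0.2102]
tool_rot: [3.085, 0.589, 0.001]
contact_force: [0.3, -0.6, -0.0]
opening: -0.0002
grip_force: 0.0
[ 33.16 -25.66   9.02]
```

```bash
python3 -m handwheel '[[[32,-25,3],[0,0,0]],[[32,-25,3],[0,0,0]],[[32,-25,3],[0,0,0]],[[32,-25,3],[0,0,0]],[[32,-25,3],[0,0,0]]]' >/dev/null
python3 -m handwheel '[[[10,-8,3],[0,0,0]],[[10,-8,3],[0,0,0]],[[10,-8,3],[0,0,0]]]'
python3 - <<'E'
from h import *
print(local(np.r_[Rz@[0,-.062]+ctr,.12]).round(2))
E
```

```text
t: 2.52
tool_pos: [0.6103, 0.0708, 0.1552]
tool_rot: [-3.083, -0.597, 0.004]
contact_force: [-0.0, -0.5, -0.9]
opening: 0.0
grip_force: 0.0
[-1.38  1.72  3.52]
```

```bash
python3 -m handwheel '[[[-1.4,1.7,1],[0,0,0]],[[-1.4,1.7,3],[0,0,0]],[[-1.4,1.7,3.5],[0,0,0]],[[-1.4,1.7,3.5],[0,0,0]]]'
python3 - <<'E'
from h import *
print(local(np.r_[Rz@[0,-.062]+ctr,.092]).round(2))
E
```

```text
t: 3.02
tool_pos: [0.6028, 0.0459, 0.1213]
tool_rot: [-3.086, -0.588, 0.002]
contact_force: [-0.6, -0.5, 1.0]
opening: 0.0
grip_force: 0.0
[ 0.24 -0.32  2.93]
```

```bash
python3 -m handwheel '[[[0.2,-0.3,1.5],[0,0,0]],[[0.2,-0.3,2.3],[0,0,0]],[[0.2,-0.3,3.0],[0,0,0]],[[0.2,-0.3,3.1],[0,0,0]],[[0.2,-0.3,3.1],[0,0,0]]]'
```

```text
t: 3.65
tool_pos: [0.6041, 0.0503, 0.0908]
tool_rot: [-3.085, -0.59, 0.0]
contact_force: [-0.3, 0.2, -0.4]
opening: -0.0001
grip_force: 0.0
```

```bash
python3 -m handwheel '[[[0,0,-3],[0,0,0]],[[-4,-3.3,-3],[0,0,0]],[[-7.8,-6.7,-3],[0,0,0]],[[-7.8,-6.7,-3],[0,0,0]],[[-7.8,-6.7,-3],[0,0,0]]]'
python3 - <<'E'
from h import *
print(local(np.r_[Rz@[-.082,0]+ctr,.0905]).round(2))
E
```

```text
t: 4.28
tool_pos: [0.5077, 0.0837, 0.1217]
tool_rot: [3.085, 0.59, 0.003]
contact_force: [0.5, -0.7, -0.3]
opening: 0.0
grip_force: 0.0
[-0.06 -0.07  3.12]
```

```bash
python3 -m handwheel '[[[0,0,1.5],[0,0,0]],[[0,0,2.3],[0,0,0]],[[0,0,3.0],[0,0,0]],[[0,0,3.1],[0,0,0]],[[0,0,3.1],[0,0,0]]]'
python3 -m handwheel '[[[0,0,-3],[0,0,0]],[[6,0.4,-3],[0,0,0]],[[12,0.8,-3],[0,0,0]],[[16.4,1.2,-3],[0,0,0]],[[16.4,1.2,-3],[0,0,0]]]'
python3 - <<'E'
from h import *
print(local(np.r_[Rz@[.082,0]+ctr,.0905]).round(2))
E
```

```text
t: 4.9
tool_pos: [0.5071, 0.0834, 0.0899]
tool_rot: [3.085, 0.59, -0.001]
contact_force: [-2.2, -1.6, 2.4]
opening: 0.0002
grip_force: 1.4
t: 5.52
tool_pos: [0.6658, 0.1336, 0.1186]
tool_rot: [-3.085, -0.591, 0.0]
contact_force: [-0.1, -0.5, 0.1]
opening: 0.0
grip_force: 0.0
[-0.23 -0.09  2.81]
```

```bash
python3 -m handwheel '[[[-0.1,0,1.2],[0,0,0]],[[-0.1,0,2.0],[0,0,0]],[[-0.1,0,2.8],[0,0,0]],[[-0.1,0,2.9],[0,0,0]],[[-0.1,0,2.9],[0,0,0]]]'
python3 -m handwheel '[[[0,0,-3],[0,0,0]],[[-4,-3.4,-3],[0,0,0]],[[-7.8,-6.8,-3],[0,0,0]],[[-7.8,-6.8,-3],[0,0,0]],[[-7.8,-6.8,-3],[0,0,0]]]'
python3 - <<'E'
from h import *
print(local(np.r_[Rz@[0,.062]+ctr,.0905]).round(2))
E
```

```text
t: 6.15
tool_pos: [0.6626, 0.1325, 0.0908]
tool_rot: [3.086, 0.59, -0.001]
contact_force: [0.4, 0.1, 0.3]
opening: -0.0001
grip_force: 0.0
t: 6.78
tool_pos: [0.566, 0.1671, 0.1217]
tool_rot: [3.085, 0.59, 0.003]
contact_force: [0.2, 0.3, -0.3]
opening: 0.0002
grip_force: 0.0
[ 0.07 -0.07  3.12]
```

```bash
python3 -m handwheel '[[[0,0,1.5],[0,0,0]],[[0,0,2.3],[0,0,0]],[[0,0,3.0],[0,0,0]],[[0,0,3.1],[0,0,0]],[[0,0,3.1],[0,0,0]]]'
python3 -m handwheel '[[[0,0,-5],[0,0,0]],[[0,3,-10],[0,0,0]],[[-3,9,-12],[0,0,0]],[[-6,15,-12],[0,0,0]],[[-9,20,-12],[0,0,0]]]'
python3 -m handwheel '[[[-3,6,0],[0,0,0]],[[-6,12,0],[0,0,0]],[[-8,18,0],[0,0,0]],[[-10,22,0],[0,0,0]],[[-10,22,0],[0,0,0]]]'
python3 - <<'E'
from h import *
out=[]
for c,x,y in(('top',180,125),('side',170,150)):
    out.append(cv2.resize(ctrl.get_image(c)[y:y+125,x:x+125],None,fx=3.2,fy=3.2,interpolation=2))
cv2.imwrite('pics/crop2.png',np.hstack(out))
E
```

```text
t: 7.4
tool_pos: [0.5657, 0.167, 0.09]
tool_rot: [3.086, 0.59, 0.001]
contact_force: [0.0, 0.0, 1.4]
opening: -0.0001
grip_force: 0.7
t: 8.02
tool_pos: [0.5565, -0.0465, 0.2103]
tool_rot: [3.085, 0.59, 0.002]
contact_force: [0.7, -1.0, -0.6]
opening: -0.0001
grip_force: 0.0
t: 8.65
tool_pos: [0.5438, -0.2894, 0.2092]
tool_rot: [3.087, 0.582, -0.002]
contact_force: [0.3, 0.8, -0.1]
opening: -0.0001
grip_force: 0.0
```

View pics/crop2.png

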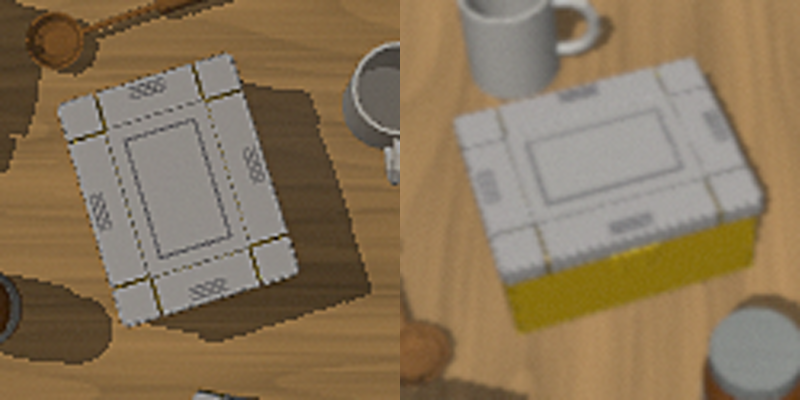

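The four flaps, at (147,90), (252,165), (208,290) and (98,212) in the top half, are now evenly shaded and flush. The box and the things beside it have not moved.

```bash
python3 -c "
from station import ctrl
print(ctrl.finish_job())"
```

```text
the job is handed in; nothing more can be done
None
```

I pressed all four rim sections down, and in the last picture they lie flush, with the box, jar, mug and spoon where they were; the hand is drawn away and the job is handed in, though no verdict came back.

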